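Change the curving dies: put one set back in its labelled slots, load the other

ROBOT

A 6-joint arm with a two-finger parallel gripper is mounted at the origin on the work surface. World frame = base frame: x ahead of the robot, y to its left, z up, the work surface at z = 0. Lengths are in mm, angles in rad, forces in N, time in s.
With the tool pointing down it reaches from about 300 to 875 mm from the base axis. Payload 4.2 kg.
Tool frame: the origin (TCP) lies between the finger pads; the fingertips stand 8 mm ahead of it and the grasp point (between the pads) lies 11 mm behind it (nose_length is the z of the fingertips in the tool frame, in mm); z points along the fingers, y is the line along which they close (so a half turn about z gives the same grasp; the last joint's range is limited). The gripper opens to 85 mm and grips with 20 to 120 N. Pads are 22 mm wide; open, the fingers measure 114 mm over their backs; the gripper's body (76 mm by 85 mm) begins 54 mm behind the grasp point. The pads swing forward as they close: fully open they stand 13 mm farther back than shut.
Start: joints at [-1.147, 0.32, 1.565, -0, 1.257, -0.02], TCP at [246.895, -519.311, 239.338] pointing down, gripper open.
Joint ranges: [-3.11, 3.11], [-0.84, 2.01], [0.21, 2.61], [-1.34, 4.49], [0.05, 2.63], [-2.56, 2.56]. Speed limits (rad/s): [2.57, 2.57, 3.14, 3.14, 3.14, 3.14].

INTERFACE

Orientations are given as a unit quaternion [x, y, z, w].
In Python, from workcell import * gives the robot as it stands. Calls block until the motion is done:
- goto(position, orientation): joint-space move of the TCP to a pose.
- move_linear(position, ori=None, velocity=150, stop_force=None): straight line of the TCP; ori=None keeps the orientation; velocity is the mean speed in mm/s. With stop_force (N) it stops when the force on the tool has changed by that much, and returns True; else False.
- movej(angles): joint-space move.
- set_gripper(opening): finger opening in mm; the grip force is fixed at half the most; returns when the fingers have stopped.
- sleep(seconds).
- inverse_kinematics(position, orientation): joint angles nearest the present ones, or None.
- capture(name): name is "side" or "top" or "wrist"; returns (picture, depth): 420x560x3 uint8, red, green, blue; 420x560 float32, mm along the optical axis (not along the pixel's ray), 0 where there is no reading.
- camera_info(name): a dict with "mtx" (3x3 intrinsics, pixels), "world_from_camera" (4x4, takes a point from camera to world coordinates). Camera axes: x right, y down, z forward; pixel columns grow to the right and rows downward; lengths in mm; the calibration is good to about 2 mm. A picture is of the moment at which its call begins: read the wrist's pose just before it. camera_info takes no time and is no camera call; for the wrist camera it gives the pose at the moment of the call.
A pose or a line that the arm cannot do raises MotionError and nothing moves.
- finish_job(): hands the job in; it is judged then, once.
Readings, each from a call of its own:
- get_time(): time.
- get_joint_positions(): joint angles.
- get_joint_vel(): joint speeds.
- get_effort(): joint torques, N m.
- get_ee_pos(): TCP position.
- get_orientation(): TCP orientation.
- get_force(): force on the tool from outside, world axes, zero at the start.
- get_torque(): the same for the moment, N m.
- get_finger_gap(): finger opening in mm.
- get_gripper_force(): force on a finger pad.
Only numpy, scipy, OpenCV 4.12 (cv2) and the standard library are available. Lean on these libraries where they do the work, as an engineer would, in place of code of your own. Each camera call takes 0.05 s, during which the arm holds its last target. There are 200 camera calls.

TASK

Change over the frame-curving jig from the shallow die set (two marks) to the deep one (four marks). First put the shallow upper die and then the shallow lower die from the nest back into their own labelled rack slots, then seat the deep lower die in the nest and the deep upper die squarely on top of it. Set every die down, do not drop it, seat it flat and let go, and do not disturb the sunglasses or the screwdriver.

Things in the scene. Friction and masses are not known exactly. Their poses are not given: they have to be found in the camera images.
- upper_shallow: Upper die, shallow set: aluminium, 180 mm long (x), 46 wide (y). Origin: centre at underside of its two end feet (each 18 mm long), z up; same after half a turn. Arched 14 mm high underneath. Flat top 26 mm up, with 2 black punch marks at each end; at its centre a steel tang to grip, 60 (x) x 26 (y) mm, top 54 mm up. 0.4-0.75 kg. Starts on lower_shallow.
- lower_shallow: Lower die, shallow set: aluminium, 180 mm long (x), 46 wide (y). Origin: centre of flat underside, z up; same after half a turn. End lands 18 mm long, 22 mm high, 2 black punch marks on each; between them a dome curved along x, 32 mm high at the middle. Upright plane sides 46 mm apart: grip across them at the middle. 0.4-0.7 kg. Starts in the nest.
- lower_deep: Lower die, deep set: aluminium, 180 mm long (x), 46 wide (y). Origin: centre of flat underside, z up; same after half a turn. End lands 18 mm long, 22 mm high, 4 black punch marks on each; between them a dome curved along x, 43.3 mm high at the middle. Upright plane sides 46 mm apart: grip across them at the middle. 0.4-0.7 kg. Starts in its slot.
- upper_deep: Upper die, deep set: aluminium, 180 mm long (x), 46 wide (y). Origin: centre at underside of its two end feet (each 18 mm long), z up; same after half a turn. Arched 25.3 mm high underneath. Flat top 37.3 mm up, with 4 black punch marks at each end; at its centre a steel tang to grip, 60 (x) x 26 (y) mm, top 65.3 mm up. 0.4-0.75 kg. Starts in its slot.
- nest: Die nest of the curving jig, fixed: dark steel bed 250 (x) x 96 (y) x 15 mm; pocket 185 x 51 mm (x, y) between four corner angle guides, 34 mm above the bed, then flaring outwards as lead-in (tops 61 mm above the table). Along the sides they cover only the last 28 mm, open at mid-length. They hold lower and upper die square. Origin: on the table under the pocket's centre, z up.
- nest_pocket (a point): Centre of the pocket on the bed's top, where the centre of a lower die's underside belongs; x along the pocket, y across, z up. An upper die's feet rest on the lower's end lands, 22 mm above this; 4 mm stay free between the curved faces.
- rack_shallow: Rack of the shallow set, fixed, left or right of the nest: plywood board 274 x 176 x 8 mm, two slots along its x, at y +45 mm (lower die) and -45 mm (upper). Slots 188 x 54 mm inside; wooden cleats 10 mm high along the ends and the last 38 mm of the sides, open at mid-length. White label at each slot's -x end: its die's outline, 2 dots. Origin: on the table, midway between slot centres.
- rack_deep: Rack of the deep set, fixed, left or right of the nest: plywood board 274 x 176 x 8 mm, two slots along its x, at y +45 mm (lower die) and -45 mm (upper). Slots 188 x 54 mm inside; wooden cleats 10 mm high along the ends and the last 38 mm of the sides, open at mid-length. White label at each slot's -x end: its die's outline, 4 dots. Origin: on the table, midway between slot centres.
- slot_shallow_lower (a point): Centre of the floor (8 mm above the table) of the slot labelled for the lower die of the shallow set; x along the slot, y across it, z up. The centre of that die's underside belongs here.
- slot_shallow_upper (a point): Centre of the floor (8 mm above the table) of the slot labelled for the upper die of the shallow set; x along the slot, y across it, z up. The centre of that die's underside belongs here.
- slot_deep_lower (a point): Centre of the floor (8 mm above the table) of the slot labelled for the lower die of the deep set; x along the slot, y across it, z up. The centre of that die's underside belongs here.
- slot_deep_upper (a point): Centre of the floor (8 mm above the table) of the slot labelled for the upper die of the deep set; x along the slot, y across it, z up. The centre of that die's underside belongs here.
- sunglasses: Bystander: finished black sunglasses, loose, temples open, lying on the table beyond the work; 140 mm wide, 140 mm long, 45 mm high. Origin: on the table at the middle of the front; the temples run to its +x.
- screwdriver: Bystander: loose black-handled screwdriver, 170 mm long, lying on the table beyond the work. Origin on the table, blade to its +x. (Not listed, fixed, out at the sides beyond 0.47 m from the robot's midline: a blue frame warmer with a fan, 121 mm high, on the right, -y, and a flat lens carton, 67 mm high, on the left, +y.)
Things that resemble listed ones, but are neither listed nor needed, are in the scene too. Leave any blue or red look-alike of the lower_deep alone.

How it is judged:
By the outcome, as a careful person would: the job done as asked, in the order asked, and still so for the second after the job is handed in, with the robot touching nothing.
It also fails if it takes over 72 s, if anything falls off the work surface, if the arm or the gripper's body presses on something with over 40 N, if the wrist force passes 120 N, or if a joint passes its speed limit or range.

## Working session

There is one attempt and no reset: what is moved stays moved. The work goes in short steps, each a Python script; the robot and the scene stay as the last script left them, time stands still between calls to the robot, and variables do not carry over. Pictures are saved under pics/ and viewed, at most 10 in all, crops included, and the job is handed in when it is done.

```bash
mkdir -p pics; ls
python3 - <<'E'
from workcell import *
import cv2,numpy as np
np.set_printoptions(precision=3,suppress=True)
for n in("top","side"):
    p,d=capture(n); cv2.imwrite(f"pics/{n}0.png",p[:,:,::-1]); np.savez(f"{n}0.npz",p=p,d=d)
    c=camera_info(n); print(n,c["mtx"],c["world_from_camera"],d.min(),d.max(),(d>0).mean())
print(camera_info("wrist")["world_from_camera"],get_orientation(),get_time())
E
```

```text
pics
top [[440.13    0.    274.247]
 [  0.    440.13  216.432]
 [  0.      0.      1.   ]] [[  -0.012   -0.987    0.163  347.721]
 [  -1.       0.012   -0.002   10.693]
 [   0.      -0.163   -0.987 1034.82 ]
 [   0.       0.       0.       1.   ]] 0.0 1989.7053 0.996109693877551
side [[531.698   0.    273.8  ]
 [  0.    531.698 215.962]
 [  0.      0.      1.   ]] [[ -0.945  -0.256   0.205 269.888]
 [ -0.328   0.733  -0.597 733.739]
 [  0.002  -0.631  -0.776 991.713]
 [  0.      0.      0.      1.   ]] 0.0 3375.6663 0.9958078231292516
[[   0.43    -0.861   -0.271  314.22 ]
 [  -0.903   -0.411   -0.127 -486.315]
 [  -0.002    0.299   -0.954  372.936]
 [   0.       0.       0.       1.   ]] [ 0.975  0.22  -0.    -0.001] 0.1
```

View pics/top0.png

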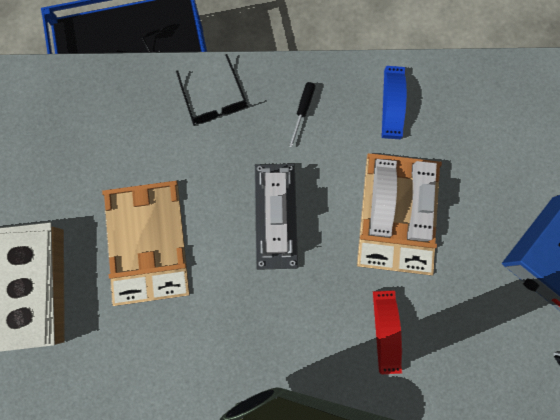

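View pics/side0.png

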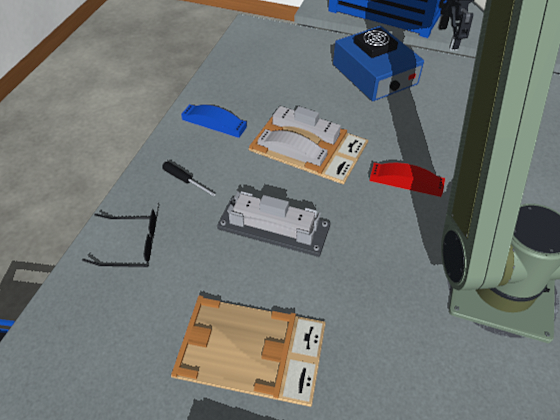

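Top view: nest with the shallow set (2 marks, tang) at (277,215); empty shallow rack at (147,240), labels 2 dots; deep rack at (400,212) with deep lower at (384,198) and deep upper at (424,200). Look-alikes for deep lower: blue (395,100), red (387,332), both to be left alone. The shallow lower lies under its upper at (277,215). The sunglasses (212,105) and screwdriver (303,115) are beyond the work.

Next I locate things roughly from the top camera, then take wrist views from two places each.

```bash
cat > h.py <<'E'
from workcell import *
import cv2,numpy as np
np.set_printoptions(precision=2,suppress=True)
def quat(yaw): return [np.cos(yaw/2),np.sin(yaw/2),0,0]   # tool down, closing line = y turned by yaw
def ray(c,uv,z):
    K,T=c["mtx"],c["world_from_camera"]
    uv=np.atleast_2d(uv).astype(float)
    r=np.c_[(uv-K[[0,1],2])/K[[0,1],[0,1]],np.ones(len(uv))]@T[:3,:3].T
    return T[:3,3]+r*((z-T[2,3])/r[:,2])[:,None]
def cloud(c,d):
    K,T=c["mtx"],c["world_from_camera"]
    v,u=np.mgrid[:d.shape[0],:d.shape[1]]
    P=np.stack([(u-K[0,2])/K[0,0]*d,(v-K[1,2])/K[1,1]*d,d],-1)@T[:3,:3].T+T[:3,3]
    P[d<=0]=np.nan
    return P
def shot(n):
    c=camera_info("wrist"); p,d=capture("wrist")
    np.savez(n+".npz",p=p,d=d,mtx=c["mtx"],world_from_camera=c["world_from_camera"])
    cv2.imwrite(f"pics/{n}.png",p[:,:,::-1]); return c,p,d
E
python3 - <<'E'
from h import *
c=camera_info("top")
n=ray(c,[[277,215]],15)[0]; s=ray(c,[[147,240]],8)[0]; e=ray(c,[[400,212]],8)[0]
print(n,s,e,camera_info("wrist")["mtx"])
t=get_time()
for nm,q in(("deep",e),("nest",n),("shal",s)):
    for k,dy in enumerate((-30,30)):
        goto([q[0]+36,q[1]+dy,250],quat(0)); c,p,d=shot(f"{nm}{k}")
        P=cloud(c,d); print(nm,k,get_time()-t,get_ee_pos(),"table z",np.nanmedian(P[...,2][np.abs(P[...,2])<4]),np.nanstd(P[...,2][np.abs(P[...,2])<4]))
A=[cv2.resize(cv2.imread(f"pics/{n}1.png"),None,fx=.71,fy=.71) for n in("deep","nest","shal")]
A.append(A[0]*0); cv2.imwrite("pics/m1.png",np.vstack([np.hstack(A[:2]),np.hstack(A[2:])]))
E
```

```text
[519.4    1.96  15.  ] [464.81 307.34   8.  ] [ 524.3  -289.51    8.  ] [[355.64   0.   277.72]
 [  0.   355.64 211.06]
 [  0.     0.     1.  ]]
deep 0 1.4417 [ 559.53 -320.43  249.97] table z -0.14938935747534288 0.8010912616331807
deep 1 1.8417 [ 559.96 -260.07  250.36] table z -0.1605629807560831 0.7959063709896288
nest 0 2.8167 [555.8  -29.6  249.94] table z -0.14150331831541507 0.8101389900366953
nest 1 3.2167 [555.74  30.91 249.84] table z -0.15037840555834237 0.8108503502655107
shal 0 4.2583 [501.52 275.82 250.04] table z -0.15934929509529638 0.8091509711579634
shal 1 4.6583000000000006 [501.36 336.18 249.75] table z -0.16358274037344245 0.8102851190274862
```

View pics/m1.png

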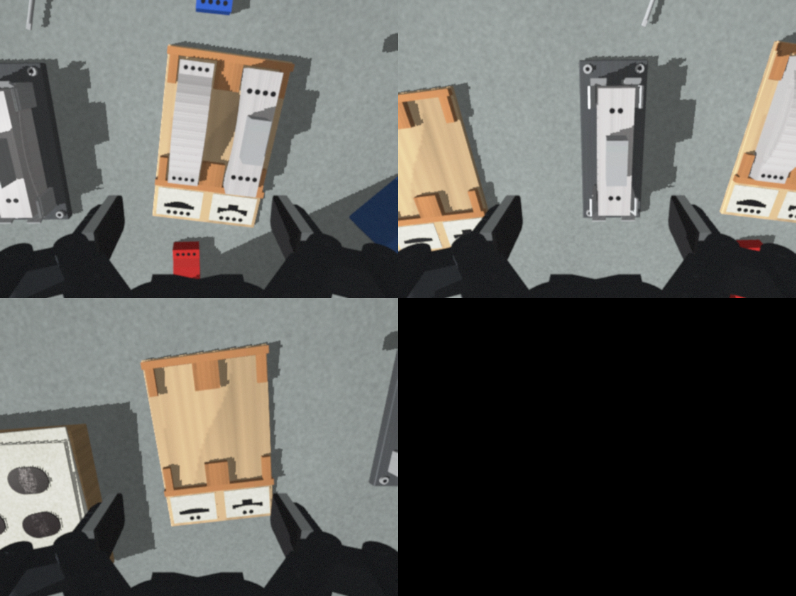

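The montage shows the deep rack at (222,135) with the 4-mark lower in its left slot (190,120) and the 4-mark upper on the right (255,130). The nest with the 2-mark upper is at (613,137), and the empty shallow rack at (210,430) has its lower label left and upper label right, 2 dots each. The blue and red look-alikes are at (215,5) and (186,260). I measure next.

```bash
cat >> h.py <<'E'
def load(n):
    z=np.load(n+".npz"); c={k:z[k] for k in("mtx","world_from_camera")}
    return c,z["p"],z["d"]
def rect(XY):
    "largest-blob-free min rectangle: centre, long, short, yaw of long side in (-pi/2,pi/2]"
    (cx,cy),(w,h),a=cv2.minAreaRect(XY.astype(np.float32))
    a=np.radians(a)
    if w<h: w,h,a=h,w,a+np.pi/2
    a=(a+np.pi/2)%np.pi-np.pi/2
    return np.array([cx,cy,w,h,a])
def blob(M,seed=None):
    n,L,S,C=cv2.connectedComponentsWithStats(M.astype(np.uint8),connectivity=4)
    return L==1+np.argmax(S[1:,4])
def layer(P,p,zlo,zhi,xy,r,bright=None,col=None):
    M=(P[...,2]>zlo)&(P[...,2]<zhi)&(np.hypot(P[...,0]-xy[0],P[...,1]-xy[1])<r)
    h=cv2.cvtColor(p,cv2.COLOR_RGB2HSV).astype(int)
    if bright: M&=(h[...,2]>bright)&(h[...,1]<60)
    if col is not None: M&=col(h)
    M=cv2.morphologyEx(M.astype(np.uint8),cv2.MORPH_OPEN,np.ones((3,3)))
    M=blob(M); return P[M]
E
python3 - <<'E'
from h import *
def rep(nm,Q): 
    if len(Q)<30: print(nm,"few",len(Q)); return
    print(f"{nm:16s}",rect(Q[:,:2]),"zmed %.1f"%np.median(Q[:,2]),len(Q))
for k in(0,1):
    c,p,d=load(f"deep{k}"); P=cloud(c,d); e=(540,-290)
    rep("deep board",layer(P,p,4,90,e,190,col=lambda h:h[...,2]>60))
    rep("up tang",layer(P,p,69,80,e,150))
    rep("up top",layer(P,p,41,55,(540,-335),150,col=lambda h:(P[...,1]<-300)))
    rep("low die all",layer(P,p,24,60,(540,-250),120,col=lambda h:(h[...,1]<40)&(P[...,1]>-285)))
    c,p,d=load(f"nest{k}"); P=cloud(c,d)
    rep("bed",layer(P,p,8,110,(519,2),150))
    rep("guides",layer(P,p,56,64,(519,2),160))
    rep("tang",layer(P,p,86,98,(519,2),150))
    rep("top bright",layer(P,p,58,69,(519,2),150,bright=120))
    c,p,d=load(f"shal{k}"); P=cloud(c,d); s=(465,307)
    Q=layer(P,p,4,30,s,190); rep("shal board",Q)
    R=rect(Q[:,:2]); a=R[4]; u=np.array([np.cos(a),np.sin(a)]); v=np.array([-u[1],u[0]])
    q=Q[:,:2]-R[:2]; X,Y=q@u,q@v; top=Q[:,2]>13.5
    # floor extent along centre line of each slot and across it
    for y0 in(45,-45):
        m=(abs(Y-y0)<15); b=np.arange(-137,138,2)
        f=[np.median(Q[m&(abs(X-t)<1.5),2]) for t in b]; hi=b[np.array(f)>13.5]; print(y0,"cleat X",hi)
        m=top&(abs(X-R[2]*0)<140)
    m=(X>75)&(X<105); b=np.arange(-90,91,2); f=np.array([np.median(Q[m&(abs(Y-t)<1.5),2]) if (m&(abs(Y-t)<1.5)).sum()>5 else 0 for t in b]); print("cleat Y",b[f>13.5])
E
```

```text
deep board       [ 522.25 -287.94  274.71  176.3    -0.13] zmed 18.3 37743
up tang          [ 546.01 -335.36   60.35   26.12   -0.13] zmed 73.1 1840
up top           [ 545.64 -335.35  180.56   46.22   -0.13] zmed 45.1 6376
low die all      [ 557.36 -247.7   179.5    46.29   -0.13] zmed 43.5 8409
bed              [520.23   6.05 249.52  95.65   0.01] zmed 56.1 19824
guides           [520.07   4.85 180.17  46.1    0.01] zmed 62.7 5786
tang             [519.79   4.84  61.11  26.2    0.01] zmed 90.8 1940
top bright       [519.98   4.86 180.33  46.2    0.01] zmed 62.8 5511
shal board       [462.33 311.85 274.66 176.59   0.12] zmed 8.3 38375
45 cleat X [-75 -73 -71 -69 -67 -65 125 127 129 131 133]
-45 cleat X [-75 -73 -71 -69 -67 -65 125 127 129 131 133]
cleat Y [-82 -80 -78 -76 -74 -16 -14 -12 -10  -8  -6  -4  -2   0   2   4   6   8
  10  12  14  16  74  76  78  80  82]
deep board       [ 522.36 -288.1   274.68  176.37   -0.13] zmed 18.2 37840
up tang          [ 545.91 -335.23   60.51   26.53   -0.13] zmed 73.0 1884
up top           [ 545.82 -335.25  180.41   46.88   -0.13] zmed 45.1 6213
low die all      [ 557.32 -247.6   179.71   46.02   -0.13] zmed 43.9 8057
bed              [520.32   5.6  249.72  96.38   0.01] zmed 55.6 19867
guides           [519.86   4.42 180.58  45.7    0.  ] zmed 62.8 5893
tang             [520.03   4.85  60.56  26.12   0.01] zmed 90.7 1946
top bright       [519.86   4.44 180.59  45.7    0.  ] zmed 62.8 5790
shal board       [462.36 311.67 274.64 176.25   0.12] zmed 8.3 38319
45 cleat X [-75 -73 -71 -69 -67 -65 125 127 129 131 133]
-45 cleat X [-75 -73 -71 -69 -67 -65 125 127 129 131 133]
cleat Y [-82 -80 -78 -76 -74 -16 -14 -12 -10  -8  -6  -4  -2   0   2   4   6   8
  10  12  14  16  74  76  78  80  82  84]
  return _methods._mean(a, axis=axis, dtype=dtype,
  ret = ret.dtype.type(ret / rcount)
```

The sizes and heights match the text: tang top 91 vs 91, die top 63 vs 63, board 8. The slot walls lie at −64 and +124 along the rack, so the slot centre is +30 from the board centre. I start with the shallow upper. Its placed pose also calibrates the camera against the TCP.

```bash
cat >> h.py <<'E'
import warnings; warnings.filterwarnings("ignore")
def both(nm,f):
    R=[]
    for k in(0,1):
        c,p,d=load(f"{nm}{k}"); P=cloud(c,d); R.append(rect(f(P,p)[:,:2]))
    r=np.mean(R,0); return r[:2],r[4]
def slot(c,a,s):
    u=np.array([np.cos(a),np.sin(a)]); return c+30*u+s*45*np.array([-u[1],u[0]])
def xyz(q,z): return [float(q[0]),float(q[1]),float(z)]
def pick(q,a,z,zup):
    set_gripper(62); goto(xyz(q,z+60),quat(a)); move_linear(xyz(q,z),velocity=120)
    set_gripper(0); print("gap",get_finger_gap(),"f",get_gripper_force(),"t",get_time())
    sleep(.1); move_linear(xyz(q,z+15),velocity=50); move_linear(xyz(q,zup),velocity=200)
    print("lifted gap",get_finger_gap(),"F",np.array(get_force()))
def place(q,a,z,zup):
    goto(xyz(q,zup),quat(a)); move_linear(xyz(q,z+8),velocity=150); sleep(.1)
    hit=move_linear(xyz(q,z-3),velocity=15,stop_force=10); sleep(.1)
    print("hit",hit,"tcp",np.array(get_ee_pos()),"want",np.array(xyz(q,z)),"F",np.array(get_force()),"t",get_time())
    return hit
def release(zup):
    e=get_ee_pos(); set_gripper(62); move_linear(xyz(e,e[2]+40),velocity=80); move_linear(xyz(e,zup),velocity=250)
SC,SA=both("shal",lambda P,p:layer(P,p,4,30,(465,307),190))
NC,NA=both("nest",lambda P,p:layer(P,p,8,110,(519,2),150))
E
python3 - <<'E'
from h import *
q,a=both("nest",lambda P,p:layer(P,p,86,98,(519,2),150))
q2,a2=both("nest",lambda P,p:layer(P,p,58,69,(519,2),150,bright=120))
print("tang",q,a,"top",q2,a2,"bed",NC,NA,"rack",SC,SA,slot(SC,SA,-1))
g=(q+q2)/2
pick(g,a2,74,170)
if get_finger_gap()>20:
    place(slot(SC,SA,-1),SA,45,170)
E
```

```text
tang [519.91   4.84] 0.008214681108282385 top [519.92   4.65] 0.00525549639925027 bed [520.28   5.82] 0.008062593804092799 rack [462.35 311.76] 0.12496089460296844 [497.72 270.85]
gap 24.908762087385877 f 60.21270275115967 t 7.5167
lifted gap 24.80229838368101 F [-1.1   0.01 -3.96]
hit True tcp [497.68 270.89  45.96] want [497.72 270.85  45.  ] F [-0.19  0.07  5.32] t 11.325
```

Run:
```python
from h import *
release(170)
q=SC
for k,dy in enumerate((-30,30)):
    goto([q[0]+36,q[1]+dy,250],quat(0)); c,p,d=shot(f"s2{k}"); P=cloud(c,d)
    for nm,Q in(("tang",layer(P,p,57,70,(497,271),120)),("top",layer(P,p,29,40,(497,271),120))):
        print(nm,rect(Q[:,:2]),np.median(Q[:,2]))
    if k==0:
        t=Q; r=rect(t[:,:2]); u=np.array([np.cos(r[4]),np.sin(r[4])]); X=(t[:,:2]-r[:2])@u; print("ends z",np.median(t[X>60,2]),np.median(t[X<-60,2]))
for k,dy in enumerate((-30,30)):
    goto([NC[0]+36,NC[1]+dy,250],quat(0)); c,p,d=shot(f"n2{k}"); P=cloud(c,d)
    Q=layer(P,p,32,55,NC,120,bright=110); print("lower",rect(Q[:,:2]),np.percentile(Q[:,2],[2,98]))
    m=(P[...,2]>55)&(P[...,2]<66)&(abs(P[...,0]-NC[0])<140)&(abs(P[...,1]-NC[1])<60)
    print("guide tops",rect(P[m][:,:2])); 
print(get_time())
```

```text
tang [497.21 271.24  60.53  25.94   0.13] 61.81370263461673
top [497.09 271.26 180.32  46.13   0.12] 33.8444669691346
ends z 33.87219307287026 33.78882991875588
tang [497.38 271.2   60.38  26.46   0.12] 61.744138537286545
top [496.97 271.21 180.65  46.47   0.12] 33.78959545279483
lower [518.74   6.41 182.78  46.22   0.01] [35.87 47.5 ]
guide tops [519.76   5.6  204.24  69.71   0.01]
lower [518.72   6.3  182.85  46.16   0.01] [35.86 47.44]
guide tops [519.65   5.25 204.33  69.35   0.01]
15.6167
```

View pics/s20.png

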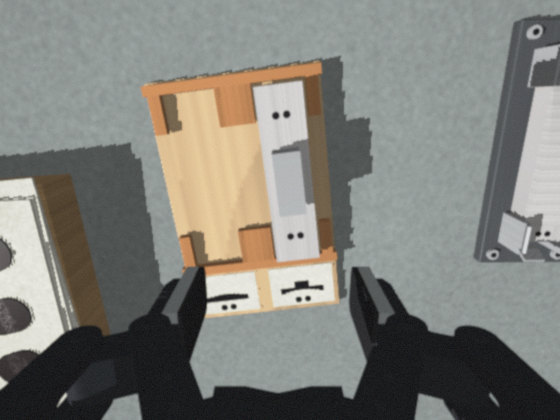

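View pics/n20.png

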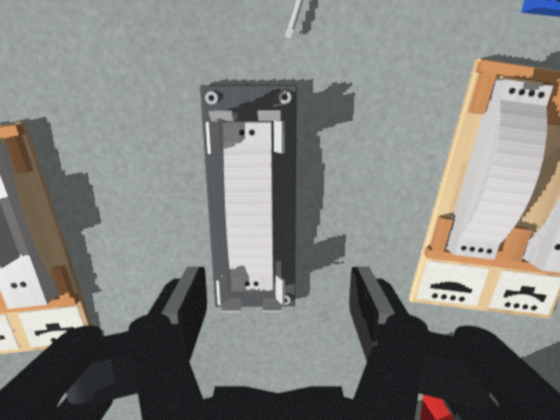

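Picture s20 shows the shallow upper flat in its labelled right slot at (288,170), both ends at 33.8 mm (34 expected). The camera-to-TCP bias is only about 0.5 mm. Picture n20 shows the 2-mark shallow lower alone in the nest at (248,205). I move it next.

Run:
```python
from h import *
pick((520.0,6.1),NA,27,170)
if get_finger_gap()>38:
    if place(slot(SC,SA,1),SA,20,170):
        if get_ee_pos()[2]<24: release(170)
for k,dy in enumerate((-30,30)):
    goto([SC[0]+36,SC[1]+dy,250],quat(0)); c,p,d=shot(f"s3{k}"); P=cloud(c,d)
    q=slot(SC,SA,1); v=np.array([-np.sin(SA),np.cos(SA)])
    Q=layer(P,p,23,48,q,110,col=lambda h:(h[...,1]<60)&((P[...,:2]-SC)@v>12)); r=rect(Q[:,:2]); u=np.array([np.cos(r[4]),np.sin(r[4])]); X=(Q[:,:2]-r[:2])@u
    print("slot",q,"lower",r,"ends z",np.median(Q[X>78,2]),np.median(Q[X<-78,2]),"mid",np.median(Q[abs(X)<8,2]))
print(get_time(),get_finger_gap())
```

```text
gap 45.22197205936202 f 64.89556915126741 t 17.4833
lifted gap 44.9649468095682 F [-0.15 -0.63 -6.69]
hit True tcp [486.5  360.22  21.41] want [486.5  360.15  20.  ] F [-0.32 -0.12  5.6 ] t 21.9667
slot [486.5  360.15] lower [485.46 360.35 180.26  46.44   0.12] ends z 29.900551303405507 29.83939192090503 mid 39.758707579991835
slot [486.5  360.15] lower [485.56 360.57 179.97  46.13   0.12] ends z 29.93621388088053 29.900759488427923 mid 39.711967709273665
24.5083 62.1619007355638
```

View pics/s30.png

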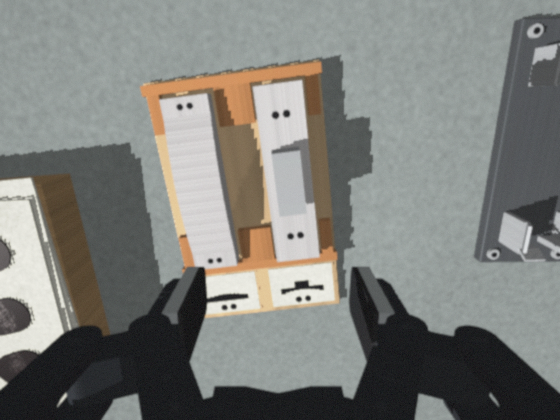

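Picture s30 shows both shallow dies in their matching slots, flat (lower at (200,180), lands 29.9 vs 30 expected). Next is the deep lower.

```bash
cat >> h.py <<'E'
POCK=np.array([520.3,5.2])
E
python3 - <<'E'
from h import *
q,a=both("deep",lambda P,p:layer(P,p,24,60,(540,-250),120,col=lambda h:(h[...,1]<40)&(P[...,1]>-285)))
print(q,a)
pick(q-[0,.3],a,21,170)
if get_finger_gap()>38 and place(POCK,NA,28,170) and get_ee_pos()[2]<32: release(170)
for k,dy in enumerate((-30,30)):
    goto([NC[0]+36,NC[1]+dy,250],quat(0)); c,p,d=shot(f"n4{k}"); P=cloud(c,d)
    Q=layer(P,p,32,70,NC,100,bright=110); r=rect(Q[:,:2]); X=Q[:,0]-r[0]
    print("lower",r,"ends z",np.median(Q[X>78,2]),np.median(Q[X<-75,2]),"mid",np.median(Q[abs(X)<8,2]))
print(get_time(),get_finger_gap())
E
```

```text
[ 557.34 -247.65] -0.12686713537697658
gap 45.418174794165296 f 64.39667277038097 t 27.8667
lifted gap 45.3376979653468 F [-0.98 -0.47 -7.78]
hit True tcp [520.33   5.24  29.29] want [520.3   5.2  28. ] F [-0.21  0.66  5.72] t 31.9917
lower [519.27   5.44 179.79  46.03   0.01] ends z 36.919002471559565 36.741437623139916 mid 57.876768439547504
lower [519.16   5.39 180.43  46.22   0.01] ends z 36.82829118804369 36.715616863003106 mid 57.89988621665498
34.425 61.9280316987446
```

View pics/n40.png

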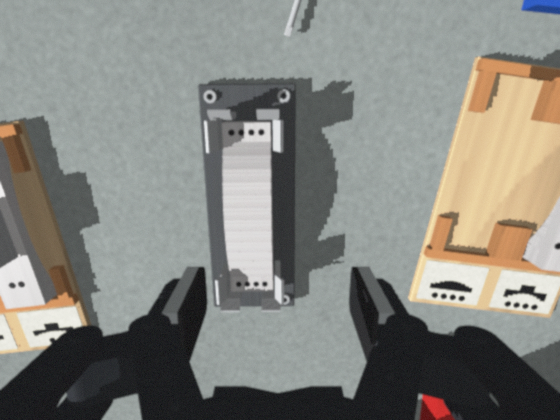

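Picture n40 shows the 4-mark deep lower in the nest at (248,205), lands at 36.8 (37 expected) and dome at 57.9 (58.3 expected), so it is flat. Last, the deep upper.

Run:
```python
from h import *
q,a=both("deep",lambda P,p:layer(P,p,41,55,(540,-335),150,col=lambda h:(P[...,1]<-300)))
t,b=both("deep",lambda P,p:layer(P,p,69,80,(540,-290),150))
print(q,a,t,b)
pick((q+t)/2-[0,.3],a,57,190)
if get_finger_gap()>20 and place(POCK,NA,86,190) and get_ee_pos()[2]<90: release(190)
for k,dy in enumerate((-30,30)):
    goto([NC[0]+36,NC[1]+dy,270],quat(0)); c,p,d=shot(f"n5{k}"); P=cloud(c,d)
    Q=layer(P,p,68,80,NC,110,bright=110); r=rect(Q[:,:2]); X=Q[:,0]-r[0]
    print("upper",r,"ends z",np.median(Q[X>70,2]),np.median(Q[X<-70,2]),"+y/-y",np.median(Q[Q[:,1]>r[1]+15,2]),np.median(Q[Q[:,1]<r[1]-15,2]))
p,d=capture("top"); o=np.load("top0.npz")["p"]
cv2.imwrite("pics/end.png",np.vstack([p[:,:,::-1],])); np.savez("end.npz",p=p)
D=np.abs(p.astype(int)-o)[:150].max(2)>60; print("changed px in bystander band",D[:,170:330].sum(), D[:,370:420].sum())
print(get_time(),get_finger_gap())
```

```text
[ 545.73 -335.3 ] -0.12852808236983204 [ 545.96 -335.29] -0.13098644637208423
gap 25.044169023670882 f 60.18157660961151 t 37.175
lifted gap 24.79117040372865 F [-0.63  0.26 -7.06]
hit True tcp [520.32   5.31  87.06] want [520.3   5.2  86. ] F [-1.28  0.82  5.89] t 41.275
upper [519.57   5.87 180.72  46.15   0.01] ends z 74.13578908695285 74.00429335594777 +y/-y 74.1282524070038 74.08225109060004
upper [519.85   5.81 180.23  46.15   0.01] ends z 74.14581124841146 74.00179464681932 +y/-y 74.06694191187049 74.04795540157286
changed px in bystander band 3489 301
43.75 62.02111216189467
```

View pics/n50.png

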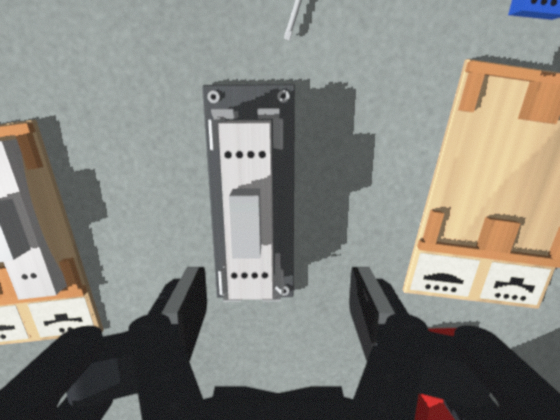

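View pics/end.png

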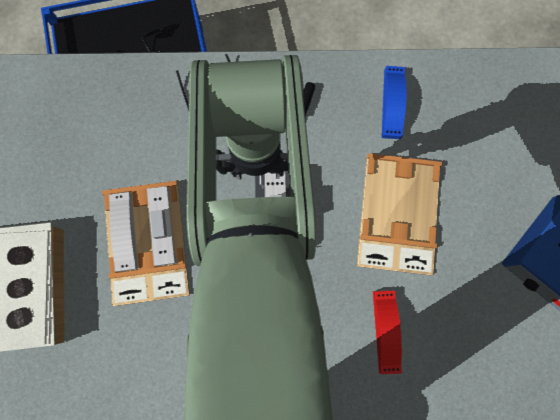

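Picture n50 shows the 4-mark deep upper seated level in the nest at (248,205), top at 74.1 (74.3 expected). Picture end.png shows the shallow set at (147,230) and the bystanders hidden only by the arm. The gripper is clear, so I hand the job in.

```bash
python3 -c "
from workcell import *
print(finish_job())"
```

```text
the job is handed in; nothing more can be done
None
```

The changeover is done and handed in at about 44 s: both shallow dies are flat in their own slots, the deep lower is in the nest with the deep upper level on top, and the arm made no move near the sunglasses or screwdriver (it hid them in the last picture, so I could not check them there).

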